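# Close a gingerbread tin and hold it square in the corner of the jig

## Task

Put the loose lid with the wooden handle fully on the open gingerbread tin that stands on the steel jig. Then push the closed tin into the corner between the jig's two blue fences, so that it stands flat on the bed and square against both fences with both orange sprung buttons pressed in flush. Finish while still holding the tin pressed against both fences (do not let go), and leave the jar and the cutter ring where they are.

Things in the scene. Friction and masses are not known exactly. Their poses are not given: they have to be found in the camera images.
- jig: Fixed squaring jig: steel bed 220 x 220 x 10 mm; origin at the centre of its underside on the table, z up, x and y along the bed's edges; turned up to 0.6 rad. Two blue fences (20 mm thick, 40 mm above the bed, 150 mm long) stand at its +x and +y edges; their inner faces at jig x = +85 mm and jig y = +85 mm form the corner.
- fence_x: Blue fence at the jig's +x edge, fixed to the jig; its inner face is at jig x = +85 mm. Same origin and axes as the jig. Carries an orange button.
- fence_y: Blue fence at the jig's +y edge, fixed to the jig; its inner face is at jig y = +85 mm. Same origin and axes as the jig. Carries an orange button.
- button_x (a joint): Orange round sprung button (16 mm wide) in the fence at the jig's +x edge, centred at jig y = +35 mm, 30 mm above the bed. Value: how far it is pressed in towards +x, 0 = standing 5 mm proud of the fence, 0.005 m = flush. About 1 N starts it, 4 N holds it flush; it springs back when released.
- button_y (a joint): The same button in the fence at the jig's +y edge, centred at jig x = +35 mm, 30 mm above the bed; pressed in towards +y, 0 to 0.005 m.
- seat (a point): Point on the bed's upper face where the centre of the tin's underside is when the tin touches both fences: jig x = y = +35 mm, 10 mm above the table. Same axes as the jig.
- tin: Loose square red tin, 100 x 100 x 48 mm high, walls 3 mm, open at the top (94 x 94 mm opening), filled with gingerbread to 36 mm, about 0.6 kg (0.45 to 0.8). Stands on the jig's bed, 35 to 75 mm short of each fence and a little turned. Origin at the centre of its underside, z up. Slides on the bed with ordinary metal friction; pressing down on it makes it drag.
- lid: Loose square lid, handle up on the table, 0.14 kg. Origin: centre of its underside. Plug 90 x 90 x 6 mm deep (lowest 2 mm 86 x 86), enters the tin with 2 mm play all round; red flange 98 x 98 mm, 6 to 9 mm above origin, rests on the rim; wooden bar handle 60 mm along lid x, 14 mm thick along y, 9 to 41 mm above origin. Seated: origin 42 mm above the tin's; any quarter turn fits.
- jar: Bystander: small amber jar with white cap, 64 mm wide, 75 mm high. Origin at the centre of its underside.
- cutter: Bystander: round metal cutter ring, 86 mm wide, 35 mm high. Origin at the centre of its underside.
Mind the look-alikes: they are no part of the job. What is shaped like the tin but purple is not meant.

How it is judged:
By the outcome, as a careful person would: the job done as asked, in the order asked, and still so for the second after the job is handed in, while the arm keeps its last pose, push and grip.
It also fails if it takes over 46 s, if anything falls off the work surface, if the arm or the gripper's body presses on something with over 40 N, if the wrist force passes 120 N, or if a joint passes its speed limit or range.

## Robot

A 6-joint arm with a two-finger parallel gripper is mounted at the origin on the work surface. World frame = base frame: x ahead of the robot, y to its left, z up, the work surface at z = 0. Lengths are in mm, angles in rad, forces in N, time in s.
With the tool pointing down it reaches from about 250 to 800 mm from the base axis. Payload 3.9 kg.
Tool frame: the origin (TCP) lies at the very end of the fingers, on their centre line; the grasp point (between the pads) lies 19 mm behind it; z points along the fingers, x is the direction in which the jaws open and shut, and the axes are right-handed (so a half turn about z gives the same grasp; the last joint's range is limited). The gripper opens to 85 mm and grips with 20 to 120 N. Pads are 22 mm wide; open, the fingers measure 114 mm over their backs; the gripper's body (76 mm by 85 mm) begins 54 mm behind the grasp point. The pads swing forward as they close: fully open they stand 13 mm farther back than shut.
Start: joints at [-1.33, 0.26, -0.138, 1.173, 0, 1.571], TCP at [125.198, -509.844, 231.304] pointing down, gripper open.
Joint ranges: [-2.78, 2.78], [-0.83, 1.72], [-1.28, 1.37], [-1.9, 2.12], [-1.57, 1.48], [-3.14, 3.14]. Speed limits (rad/s): [2.57, 2.57, 3.14, 3.14, 3.14, 3.14].

## Interface

Orientations are given as a rotation vector (axis times angle).
In Python, from rig import ctrl gives the robot as it stands. The module is installed in compiled form; this text tells all that it offers.
- The arm moves only by the tool drive_tool, never from a script. Its argument "motion" is a list that holds one entry, the list of rows, each a list of 5 numbers: the shift along the tool's x, y, z in m, then the turn about the tool's z in rad, then the opening, from 0 (shut) to 1 (fully open). A call has 1 to 12 rows; each row shifts and turns the commanded pose from where the row before left it, along the tool's axes as they then stand; what a row does not reach is not made up. A row lasts 1/8 s, in which the tool goes at most 62.5 mm and 10.7 degrees, less where a joint would pass 70% of its speed; a pose out of reach is approached as far as the arm can. A call is refused whole if a number of a shift passes 0.0625 or a number of a turn 0.188, either way. A call with a gripper value outside its range is refused whole. The fingers move at their own pace and stop on an object; "squeeze" is the grip in N (left out, the last holds). Time passes only in rows, so rows that do not move let the fingers close. It gives the time, the measured TCP pose, the force and the opening at its end, in the units of the state.
- ctrl.sense(): the state, without advancing time (a new reading comes with each control period).
- ctrl.read_camera(name): name is "scene" or "top"; returns a dict with "color" (420x560x3 uint8, red, green, blue), "intrinsics" (3x3 intrinsics, pixels), "k1" (the pictures are not rectified: a ray, as slopes to the right and down, at radius r is drawn at 1 + k1 r^2 times it, then the intrinsics apply), "cam_to_world" (4x4, takes a point from camera to world coordinates). Camera axes: x right, y down, z forward; pixel columns grow to the right and rows downward; lengths in mm; the calibration is good to about 2 mm. A picture is of the moment at which its call begins. There is no depth.
- ctrl.job_done(): hands the job in, once; it reports no verdict.
The state is a dict: "time_s": time; "q": joint angles; "qd": joint speeds; "tau": joint torques, N m; "position": TCP position; "tcp_rot": TCP orientation; "wrist_force": force on the tool from outside, world axes, zero at the start; "ft_torque": the same for the moment, N m; "grip_width": finger opening in mm.
Only numpy, scipy, OpenCV 4.12 (cv2) and the standard library are available. Lean on these libraries where they do the work, as an engineer would, in place of code of your own. Each camera call takes 0.05 s, during which the arm holds its last target.

## Working session

There is one attempt and no reset: what is moved stays moved. The work goes in short steps, Python scripts to look and compute and a tool call to move; the robot and the scene stay as the last step left them, time stands still between calls to the robot, and variables do not carry over. Pictures are saved under pics/ and viewed, and the job is handed in when it is done.

Besides the shell and the picture viewer there is one more tool, called after "Request:" as name([rows], argument=value, ...), one row to a line, values as JSON. drive_tool: Moves the arm, as the interface text tells. Its arguments: {"type":"object","properties":{"motion":{"type":"array"},"squeeze":{"type":"number"}},"required":["motion"]}

```bash
mkdir -p pics
cat > h.py <<'E'
import numpy as np, cv2
from rig import ctrl
E
python3 - <<'E'
from h import *
np.set_printoptions(suppress=True,precision=4)
import pickle
s=ctrl.sense(); print(s)
for n in("scene","top"):
    c=ctrl.read_camera(n); pickle.dump(c,open(f'{n}0.pkl','wb'))
    cv2.imwrite(f'pics/{n}0.png',c['color'][...,::-1]); print(n,c['intrinsics'],c['k1'],c['cam_to_world'])
E
```

```text
{'time_s': 0.0, 'q': array([-1.33  ,  0.2607, -0.1394,  1.1727, -0.    ,  1.5708]), 'qd': array([ 0.0006,  0.0024, -0.0012,  0.0002,  0.0009, -0.0003]), 'tau': array([  0.    , -40.568 ,  25.3921,   0.0189,   0.0002,  -0.    ]), 'position': array([ 125.0302, -509.1929,  230.4668]), 'tcp_rot': array([-2.4712,  1.9378,  0.0024]), 'wrist_force': array([0.052 , 0.8751, 0.3608]), 'ft_torque': array([ 0.0052,  0.0226, -0.0615]), 'grip_width': 85.19508402822146}
scene [[407.5433   0.     272.5711]
 [  0.     407.5433 210.8449]
 [  0.       0.       1.    ]] -0.007368160797338588 [[   0.5507    0.6059   -0.5741 1069.3932]
 [   0.8345   -0.3837    0.3955 -365.1427]
 [   0.0193   -0.6968   -0.717   775.35  ]
 [   0.        0.        0.        1.    ]]
top [[450.5771   0.     279.046 ]
 [  0.     450.5771 215.331 ]
 [  0.       0.       1.    ]] -0.0676142073027471 [[  -0.0106   -0.9965    0.083   384.6413]
 [  -0.9999    0.0099   -0.0082   75.3858]
 [   0.0074   -0.083    -0.9965 1164.0004]
 [   0.        0.        0.        1.    ]]
```

View pics/scene0.png

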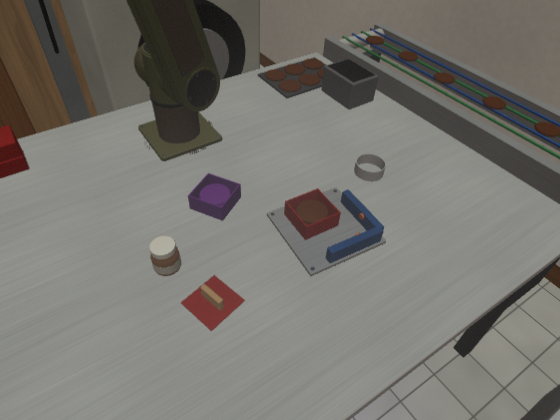

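View pics/top0.png

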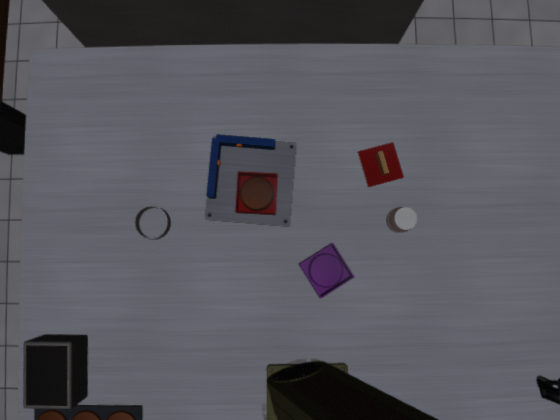

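Candidates. Lid: red square with wooden bar, top (381,164) / scene (212,298). Tin: red open, top (257,193) / scene (312,212), chosen because it stands on the jig. Not meant: purple tin, top (326,271), and the red box at scene (5,150). I'll check the choice in close crops and measure.

```bash
cat > h.py <<'E'
import numpy as np, cv2, pickle
from rig import ctrl
np.set_printoptions(suppress=True,precision=3)
def cast(c,px,z):
    K=c['intrinsics'];D=np.array([c['k1'],0,0,0,0],float)
    u=cv2.undistortPoints(np.array(px,float).reshape(-1,1,2),K,D).reshape(-1,2)
    T=c['cam_to_world'];d=np.c_[u,np.ones(len(u))]@T[:3,:3].T
    o=T[:3,3];return o+d*((z-o[2])/d[:,2])[:,None]
def proj(c,P):
    T=np.linalg.inv(c['cam_to_world']);
    return cv2.projectPoints(np.array(P,float).reshape(-1,1,3),cv2.Rodrigues(T[:3,:3])[0],T[:3,3],c['intrinsics'],np.array([c['k1'],0,0,0,0.]))[0].reshape(-1,2)
def mask(c,kind):
    h=cv2.cvtColor(c['color'],cv2.COLOR_RGB2HSV);H,S,V=[h[...,i].astype(int) for i in range(3)]
    if kind=='red': return (((H<7)|(H>170))&(S>150)&(V>60)).astype(np.uint8)
    if kind=='blue': return ((H>100)&(H<125)&(S>130)).astype(np.uint8)
    if kind=='wood': return ((H>8)&(H<25)&(S>60)&(V>120)).astype(np.uint8)
def blobs(m,amin=40):
    cs,_=cv2.findContours(m,cv2.RETR_EXTERNAL,cv2.CHAIN_APPROX_NONE)
    return [k for k in cs if cv2.contourArea(k)>amin]
def grab(n,tag):
    c=ctrl.read_camera(n);pickle.dump(c,open(f'{n}{tag}.pkl','wb'));cv2.imwrite(f'pics/{n}{tag}.png',c['color'][...,::-1]);return c
E
python3 - <<'E'
from h import *
t=pickle.load(open('top0.pkl','rb'));s=pickle.load(open('scene0.pkl','rb'))
a=t['color'][125:235,200:310];b=t['color'][135:195,345:415]
A=cv2.resize(a,(440,440),interpolation=cv2.INTER_CUBIC);B=cv2.resize(b,(350,300),interpolation=cv2.INTER_CUBIC)
o=np.zeros((440,790,3),np.uint8);o[:,:440]=A;o[:300,440:]=B
cv2.imwrite('pics/crop.png',o[...,::-1])
a=s['color'][170:340,140:400];cv2.imwrite('pics/crops.png',cv2.resize(a,None,fx=3,fy=3,interpolation=cv2.INTER_CUBIC)[...,::-1])
for n,c in(('top',t),('scene',s)):
  for k in('red','blue','wood'):
    for q in blobs(mask(c,k)):
      r=cv2.minAreaRect(q);print(n,k,np.round(r[0],1),np.round(r[1],1),round(r[2],1),cv2.contourArea(q))
E
```

```text
top red [267. 205.] [14. 14.] 90.0 71.0
top red [242.6 208.2] [20.5 11.6] 43.0 67.0
top red [273.2 181.1] [17.8  9.4] 51.8 56.0
top red [380.4 164.2] [36.5 35.9] 74.1 1213.0
top blue [229.5 154. ] [45.7 86.7] 50.8 863.0
scene red [  6.4 150.1] [47.8 29.1] 71.6 880.0
scene blue [525.4 126.8] [77.4  2.5] 28.6 83.0
scene blue [403.   60.9] [68.   1.6] 28.4 42.0
scene blue [469.1  78.8] [202.1   2. ] 27.0 151.5
scene wood [211.1 292.9] [24.4  5.9] 41.2 124.0
```

View pics/crop.png

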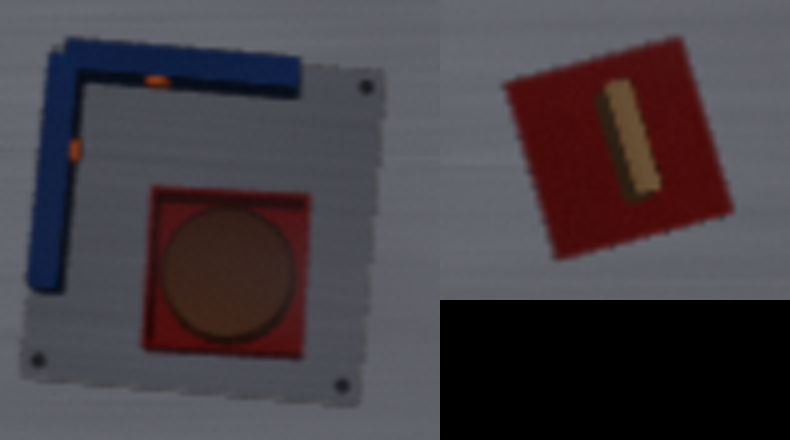

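View pics/crops.png

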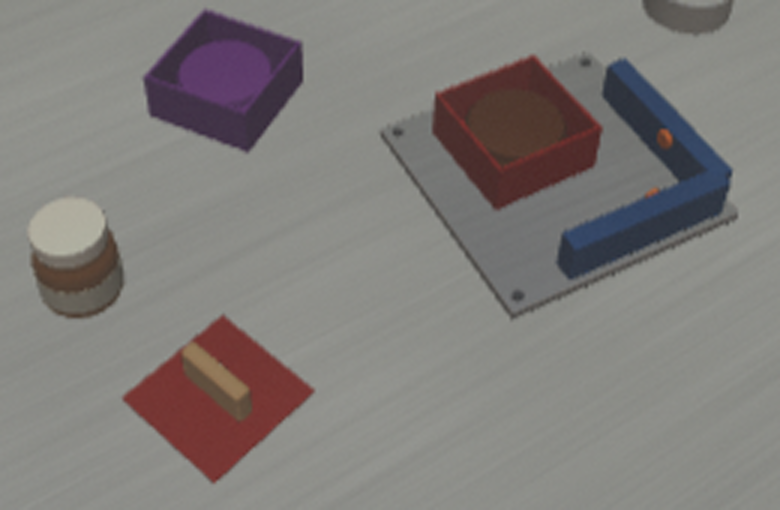

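```bash
cat >> h.py <<'E'
def redmask(c,roi=None):
    f=c['color'].astype(float);m=((f[...,0]>1.9*f[...,1]+8)&(f[...,2]<1.5*f[...,1]+12)).astype(np.uint8)
    if roi is not None:
        z=np.zeros_like(m);x0,y0,x1,y1=roi;z[y0:y1,x0:x1]=m[y0:y1,x0:x1];m=z
    return m
def quad(px):
    """fit 4 lines to contour points grouped by nearest minAreaRect side; return corners ordered"""
    px=np.asarray(px,np.float32).reshape(-1,2)
    b=cv2.boxPoints(cv2.minAreaRect(px));L=[]
    for i in range(4):
        p,q=b[i],b[(i+1)%4];d=(q-p)/np.linalg.norm(q-p);n=np.array([-d[1],d[0]])
        s=(px-p)@d/np.linalg.norm(q-p);e=abs((px-p)@n)
        k=(s>.12)&(s<.88)&(e<0.2*np.linalg.norm(q-p))
        v=cv2.fitLine(px[k],cv2.DIST_HUBER,0,.01,.01).ravel();L.append(v)
    C=[]
    for i in range(4):
        a,c=L[i-1],L[i];t=np.linalg.solve(np.c_[a[:2],-c[:2]],c[2:]-a[2:]);C.append(a[2:]+a[:2]*t[0])
    return np.array(C)
E
python3 - <<'E'
from h import *
t=pickle.load(open('top0.pkl','rb'));s=pickle.load(open('scene0.pkl','rb'))
def rep(n,c,roi,z):
    q=max(blobs(redmask(c,roi)),key=cv2.contourArea);print(n,cv2.contourArea(q))
    C=quad(q);W=cast(c,C,z)[:,:2];e=np.roll(W,-1,0)-W
    print(C.tolist());print(W,'cen',W.mean(0),'len',np.linalg.norm(e,axis=1),'ang',np.degrees(np.arctan2(e[:,1],e[:,0]))%90)
rep('lid top',t,(345,130,415,200),9)
rep('lid scene',s,(170,265,260,335),9)
rep('tin top',t,(225,160,290,225),58)
# jig: blue mask
for n,c,roi in(('top',t,(195,125,305,235)),('scene',s,(260,180,390,280))):
    h=cv2.cvtColor(c['color'],cv2.COLOR_RGB2HSV).astype(int)
    m=((h[...,0]>100)&(h[...,0]<125)&(h[...,1]>110)).astype(np.uint8)*255
    x0,y0,x1,y1=roi
    r=redmask(c)[y0:y1,x0:x1]*255
    cv2.imwrite(f'pics/mask_{n}.png',cv2.resize(np.hstack([m[y0:y1,x0:x1],r]),None,fx=3,fy=3,interpolation=cv2.INTER_NEAREST))
E
```

```text
lid top 1237.5
[[358.4314270019531, 151.7538604736328], [392.0433654785156, 142.84686279296875], [402.42681884765625, 176.6853790283203], [368.5636291503906, 185.85565185546875]]
[[ 645.58  -143.575]
 [ 669.002 -233.196]
 [ 578.83  -257.387]
 [ 555.314 -167.556]] cen [ 612.181 -200.429] len [92.632 93.36  92.859 93.398] ang [14.646 15.017 14.67  14.878]
lid scene 1253.5
[[181.79998779296875, 302.240478515625], [213.8726043701172, 276.36651611328125], [242.61297607421875, 299.8018493652344], [211.0437774658203, 329.5674743652344]]
[[ 579.68  -257.426]
 [ 557.176 -168.415]
 [ 644.85  -144.782]
 [ 670.353 -234.361]] cen [ 613.015 -201.246] len [91.812 90.804 93.138 93.56 ] ang [14.189 15.085 15.891 14.272]
tin top 1518.0
[[235.38465881347656, 211.23414611816406], [238.404296875, 171.710205078125], [276.2966003417969, 173.4153289794922], [274.44659423828125, 213.32516479492188]]
[[487.914 173.74 ]
 [586.462 166.053]
 [581.244  71.954]
 [481.782  77.509]] cen [534.35  122.314] len [98.847 94.244 99.616 96.426] ang [85.54  86.826 86.803 86.354]
```

View pics/mask_top.png

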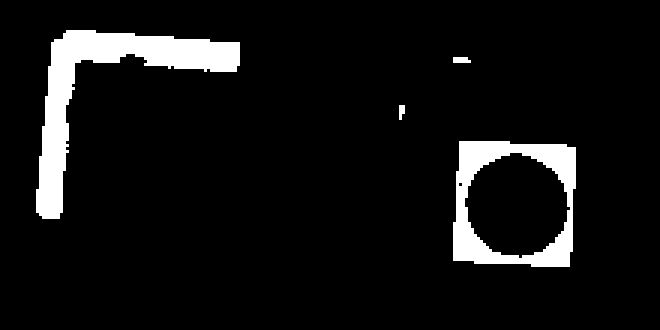

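View pics/mask_scene.png

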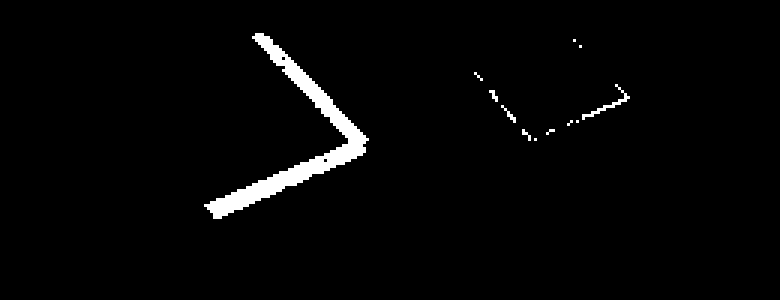

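Crops confirm: the red open tin is on the jig, and the lid's wooden bar runs along the long diagonal axis at about 15°. Next I'll refine the tin with the scene view, the jig, and the tool yaw.

Run:
```python
from h import *
from scipy.spatial.transform import Rotation as R
t=pickle.load(open('top0.pkl','rb'));s=pickle.load(open('scene0.pkl','rb'))
M=R.from_rotvec(ctrl.sense()['tcp_rot']).as_matrix();print('tool axes',M,'yaw x',np.degrees(np.arctan2(M[1,0],M[0,0])))
# tin in scene: looser mask, hull
f=s['color'].astype(float);m=((f[...,0]>1.5*f[...,1])&(f[...,0]>1.5*f[...,2])).astype(np.uint8)
z=np.zeros_like(m);z[180:245,275:350]=m[180:245,275:350]
q=max(blobs(z),key=cv2.contourArea);h=cv2.convexHull(q);p=cv2.approxPolyDP(h,2.5,True).reshape(-1,2);print('hull',p.tolist())
for a in p: print(a,cast(s,[a],58)[0][:2],cast(s,[a],10)[0][:2])
# jig by outer fence lines, top view z=50
f=t['color'];hh=cv2.cvtColor(f,cv2.COLOR_RGB2HSV).astype(int)
m=((hh[...,0]>100)&(hh[...,0]<125)&(hh[...,1]>110))
# outer edge of fence_x: first blue row per column ; fence_y: first blue col per row
cols=range(222,272);P=[(c,np.where(m[125:180,c])[0].min()+125-.5) for c in cols]
rows=range(145,192);Q=[(np.where(m[r,195:240])[0].min()+195-.5,r) for r in rows]
a=cv2.fitLine(np.float32(P),cv2.DIST_HUBER,0,.01,.01).ravel();b=cv2.fitLine(np.float32(Q),cv2.DIST_HUBER,0,.01,.01).ravel()
X=[cast(t,[a[2:]+k*a[:2]],50)[0][:2] for k in(-20,20)];Y=[cast(t,[b[2:]+k*b[:2]],50)[0][:2] for k in(-20,20)]
dx=X[1]-X[0];dy=Y[1]-Y[0];print('fx line',X,np.degrees(np.arctan2(dx[1],dx[0]))%90,'fy',Y,np.degrees(np.arctan2(dy[1],dy[0]))%90)
k=np.linalg.solve(np.c_[dx,-dy],Y[0]-X[0]);co=X[0]+k[0]*dx;print('outer corner(105,105)',co)
```

```text
tool axes [[ 0.238 -0.971 -0.   ]
 [-0.971 -0.238  0.002]
 [-0.002  0.    -1.   ]] yaw x -76.20258654140406
hull [[318, 189], [339, 211], [338, 222], [305, 238], [285, 214], [286, 201]]
[318 189] [492.115 173.923] [453.488 209.994]
[339 211] [583.105 168.675] [550.566 204.394]
[338 222] [610.306 142.795] [579.587 176.783]
[305 238] [608.133  45.683] [577.269  73.173]
[285 214] [520.18   50.259] [483.431  78.055]
[286 201] [484.254  78.142] [445.1   107.803]
fx line [array([681.35 , 185.862]), array([671.887,  85.322])] 84.62311409880476 fy [array([540.072, 246.471]), array([640.958, 236.856])] 84.5555925515804
outer corner(105,105) [685.747 232.587]
```

Tin ≈ (534.5,122.5), yaw −3.6°; lid (612.6,−200.8), handle 14.8°; jig yaw −5.4°, seat ≈ (609,170). Moving above the lid.

Request:
drive_tool([
  [[-0.0153,-0.0456,0,0,1],[-0.0153,-0.0456,0,0,1],[-0.0153,-0.0456,0,0,1],[-0.0153,-0.0456,0,0,1],[-0.0153,-0.0456,0,0,1],[-0.0153,-0.0456,0,0,1],[-0.0153,-0.0456,0,0,1],[-0.0153,-0.0456,0,0,1],[-0.0153,-0.0456,0,0,1],[-0.0153,-0.0456,0,0,1],[-0.0153,-0.0456,0,0,1],[-0.0153,-0.0456,0,0,1]],
])

```text
time_s: 1.6
position: [613.8, -200.0, 230.7]
tcp_rot: [2.472, -1.938, -0.001]
wrist_force: [0.4, -0.5, 0.1]
grip_width: 85.5
```

Request:
drive_tool([
  [[0,0,0.05,-0.0175,1],[0,0,0,0,1],[0,0,0,0,1]],
])

```text
time_s: 1.98
position: [612.6, -201.4, 182.1]
tcp_rot: [2.488, -1.918, -0.0]
wrist_force: [-0.9, 0.6, 1.1]
grip_width: 85.4
```

```bash
cat >> h.py <<'E'
from scipy.spatial.transform import Rotation as R
def to(x,y,z,yaw=None):
    s=ctrl.sense();M=R.from_rotvec(s['tcp_rot']).as_matrix();d=M.T@(np.array([x,y,z])-s['position'])
    w=np.degrees(np.arctan2(M[1,0],M[0,0]))
    print('t',s['time_s'],'pos',s['position'],'yaw',w,'F',s['wrist_force'],'w',s['grip_width'],'shift mm',d,'turn',None if yaw is None else np.radians(w-yaw),'tilt',M[:,2])
E
python3 -c "
from h import *
to(612.6,-200.8,13,-75.2)
grab('top',1)"
```

```text
t 1.975 pos [ 612.592 -201.385  182.096] yaw -75.2493676829258 F [-0.857  0.554  1.057] w 85.38421436358541 shift mm [ -0.554  -0.189 169.096] turn -0.0008616286111356359 tilt [-0.  0. -1.]
```

View pics/top1.png

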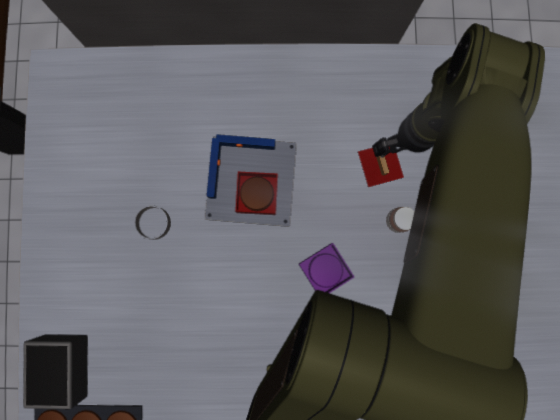

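Request:
drive_tool([
  [[-0.0003,0,0.05,0,1],[-0.0002,0,0.05,0,1],[0,0,0.04,0,1],[0,0,0.02,0,1],[0,0,0.009,0,1],[0,0,0,0,1],[0,0,0,0,1]],
])

```text
time_s: 2.9
position: [614.1, -201.2, 14.1]
tcp_rot: [-2.488, 1.917, -0.005]
wrist_force: [0.1, 0.8, -1.3]
grip_width: 85.4
```

```bash
python3 -c "
from h import *
to(612.6,-200.8,13,-75.2)
grab('scene',1)"
```

```text
t 2.9 pos [ 614.1   -201.214   14.148] yaw -75.21894879142866 F [ 0.117  0.803 -1.276] w 85.38185710345918 shift mm [-0.786  1.348  1.143] turn -0.0003307187997037258 tilt [ 0.003 -0.001 -1.   ]
```

View pics/scene1.png

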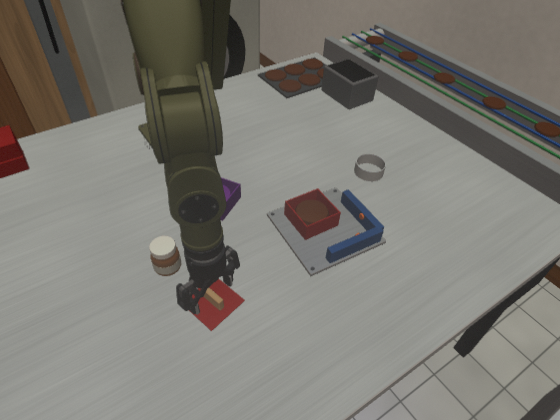

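```bash
python3 -c "
from h import *
s=pickle.load(open('scene1.pkl','rb'))
print(proj(s,[[614,-201,14],[614,-201,27],[614,-201,41],[614+10,-201-41,27],[614-10,-201+41,27]]))
cv2.imwrite('pics/c1.png',cv2.resize(s['color'][225:345,140:280],None,fx=5,fy=5,interpolation=cv2.INTER_CUBIC)[...,::-1])"
```

```text
[[212.54  300.335]
 [212.009 297.027]
 [211.424 293.384]
 [196.538 309.814]
 [226.72  284.868]]
```

View pics/c1.png

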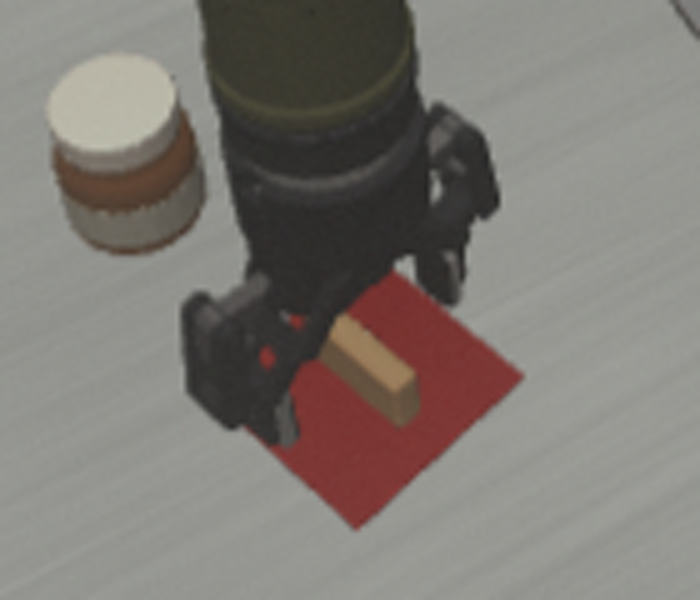

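The crop shows the fingertips at (197,313) and (231,285), straddling the handle symmetrically. Closing.

Request:
drive_tool([
  [[-0.0005,0.001,0.001,0,1],[0,0,0,0,0.5],[0,0,0,0,0],[0,0,0,0,0],[0,0,0,0,0],[0,0,0,0,0],[0,0,0,0,0],[0,0,0,0,0]],
], squeeze=60)

```text
time_s: 3.95
position: [611.8, -200.4, 11.4]
tcp_rot: [-2.489, 1.917, -0.001]
wrist_force: [0.2, 0.0, 1.0]
grip_width: 13.2
```

Request:
drive_tool([
  [[0,0,-0.02,0,0],[0,0,-0.04,0,0],[0,0,-0.05,0,0],[0,0,-0.05,0,0],[0,0,0,0,0]],
])

```text
time_s: 4.58
position: [614.5, -201.3, 176.1]
tcp_rot: [-2.487, 1.915, -0.013]
wrist_force: [0.6, -0.3, -1.7]
grip_width: 13.3
```

```bash
python3 -c "
from h import *
to(534.5,122.5,160,-93.6)
grab('scene',2)"
```

```text
t 4.575 pos [ 614.501 -201.251  176.075] yaw -75.20075878031365 F [ 0.598 -0.263 -1.731] w 13.260433940232843 shift mm [-333.52    -5.24    14.508] turn 0.32112733915218405 tilt [ 0.009 -0.003 -1.   ]
```

View pics/scene2.png

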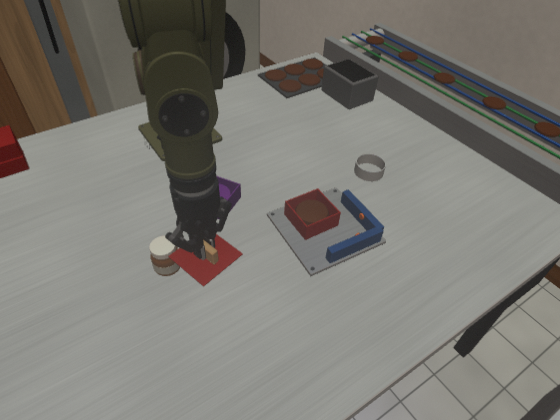

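The lid is in the gripper at (207,255), clear of the jar. Carrying it over the tin.

Request:
drive_tool([
  [[-0.03,-0.0005,0,0,0],[-0.045,-0.0005,0,0,0],[-0.045,-0.0005,0,0,0],[-0.045,-0.0005,0,0,0],[-0.045,-0.001,0,0,0],[-0.045,-0.001,0,0,0],[-0.045,-0.001,0,0,0],[-0.0335,0,0,0,0],[0,0,0,0.16,0],[0,0,0,0.161,0],[0,0,0,0,0],[0,0,0,0,0]],
])

```text
time_s: 6.12
position: [537.1, 48.3, 169.7]
tcp_rot: [-2.251, 2.136, 0.083]
wrist_force: [0.4, 0.2, -2.0]
grip_width: 13.0
```

Request:
drive_tool([
  [[0,0,0.04,0,0],[0,0,0.02,0,0],[0,0,0,0,0],[0,0,0,0,0],[0,0,0,0,0]],
])

```text
time_s: 6.75
position: [538.8, 50.8, 112.5]
tcp_rot: [-2.252, 2.129, 0.078]
wrist_force: [-0.0, 0.5, -1.2]
grip_width: 13.2
```

```bash
python3 -c "
from h import *
to(534.5,122.5,75,-93.6)
s=grab('scene',3);t=grab('top',3)
o=np.hstack([cv2.resize(s['color'][150:270,250:400],(400,320),interpolation=cv2.INTER_CUBIC),cv2.resize(t['color'][120:240,200:350],(400,320),interpolation=cv2.INTER_CUBIC)])
cv2.imwrite('pics/c3.png',o[...,::-1])"
```

```text
t 6.75 pos [538.81   50.814 112.548] yaw -86.79555807206278 F [-0.003  0.467 -1.156] w 13.243850305918258 shift mm [-69.198   0.115  42.177] turn 0.1187599154032552 tilt [-0.008  0.065 -0.998]
```

View pics/c3.png

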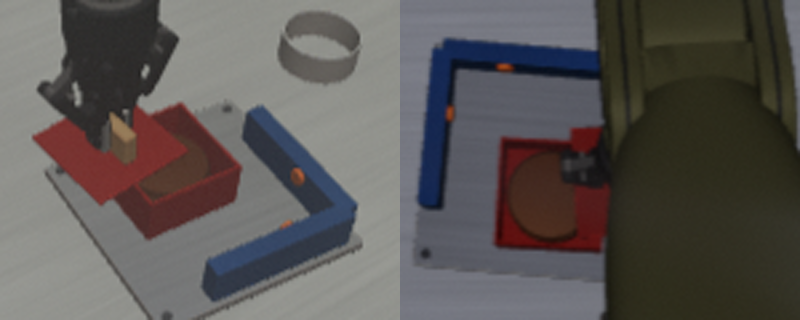

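```bash
python3 -c "
from h import *
s=ctrl.sense();print(s['q'],s['qd'],s['tau'])"
```

```text
[ 0.055  0.368 -0.309  0.898  0.066  3.141] [-0.003  0.001 -0.005 -0.003  0.    -0.002] [  0.072 -44.46   23.099   0.049   0.281  -0.   ]
```

Joint 6 hit its range limit (q6 = 3.14), so that yaw is out of reach. I'll use the other quarter turn, yaw ≈ −3.6°.

Request:
drive_tool([
  [[0,0,-0.05,0,0],[0,0,0,-0.18,0],[0,0,0,-0.18,0],[0,0,0,-0.18,0],[0,0,0,-0.18,0],[0,0,0,0,0],[0,0,0,0,0]],
])

```text
time_s: 7.72
position: [538.5, 47.2, 161.6]
tcp_rot: [-2.843, 1.198, 0.053]
wrist_force: [-0.6, -0.3, -1.6]
grip_width: 13.1
```

```bash
python3 -c "
from h import *
to(534.5,122.5,150,-3.6)
s=ctrl.sense();print(s['q'])"
```

```text
t 7.725 pos [538.517  47.169 161.645] yaw -45.65915860745837 F [-0.597 -0.26  -1.605] w 13.093128425292209 shift mm [-55.983 -49.174  16.562] turn -0.7340707983186618 tilt [-0.01   0.065 -0.998]
[ 0.049  0.329 -0.228  1.02   0.066  2.417]
```

The limit left a 3.7° tilt that no move row can undo; it can be tolerated, since the lid can pivot flat between the pads. Turning and centring over the tin.

Request:
drive_tool([
  [[0,0,0,-0.184,0],[0,0,0,-0.184,0],[0,0,0,-0.184,0],[0,0,0,-0.182,0],[-0.002,-0.02,0,0,0],[-0.003,-0.035,0.02,0,0],[-0.003,-0.02,0.02,0,0],[0,0,0.02,0,0],[0,0,0,0,0],[0,0,0,0,0],[0,0,0,0,0]],
])

```text
time_s: 9.1
position: [535.3, 126.4, 107.5]
tcp_rot: [-3.075, 0.096, 0.016]
wrist_force: [0.0, -1.1, -1.8]
grip_width: 12.9
```

```bash
python3 -c "
from h import *
to(534.5,122.5,75,-3.6)
s=grab('scene',4);t=grab('top',4)
o=np.hstack([cv2.resize(s['color'][150:270,250:400],(400,320),interpolation=cv2.INTER_CUBIC),cv2.resize(t['color'][120:240,200:350],(400,320),interpolation=cv2.INTER_CUBIC)])
cv2.imwrite('pics/c4.png',o[...,::-1])"
```

```text
t 9.1 pos [535.308 126.374 107.51 ] yaw -3.5579271206525327 F [ 0.047 -1.127 -1.829] w 12.919693246994408 shift mm [-0.172  6.02  32.191] turn 0.0007343102704076294 tilt [-0.008  0.066 -0.998]
```

View pics/c4.png

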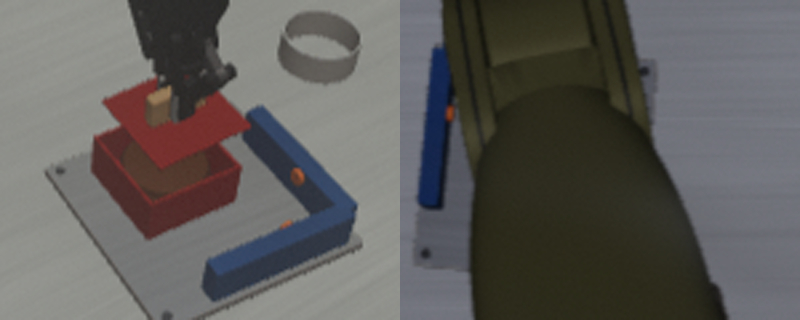

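```bash
python3 -c "
from h import *
a=pickle.load(open('scene0.pkl','rb'))['color'][180:245,275:355];b=pickle.load(open('scene4.pkl','rb'))['color'][170:250,275:355]
def up(x): 
  x=cv2.resize(x,None,fx=8,fy=8,interpolation=cv2.INTER_CUBIC); return cv2.convertScaleAbs(x,alpha=1.7)
cv2.imwrite('pics/z0.png',up(a)[...,::-1][:520]);cv2.imwrite('pics/z4.png',up(b)[...,::-1][:600])"
```

```text
(no output)
```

View pics/z0.png

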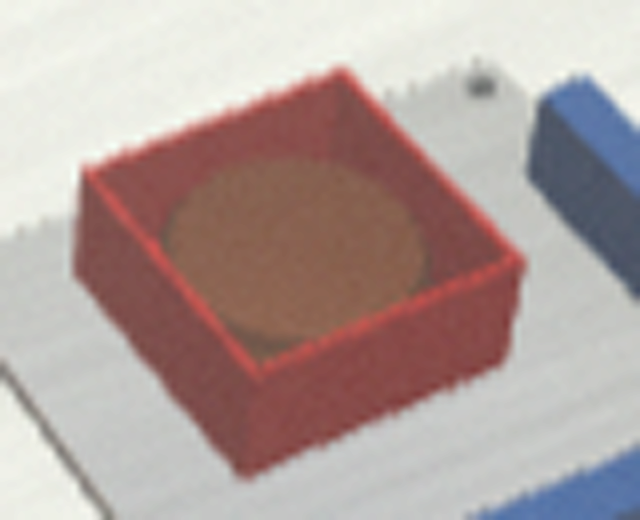

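View pics/z4.png

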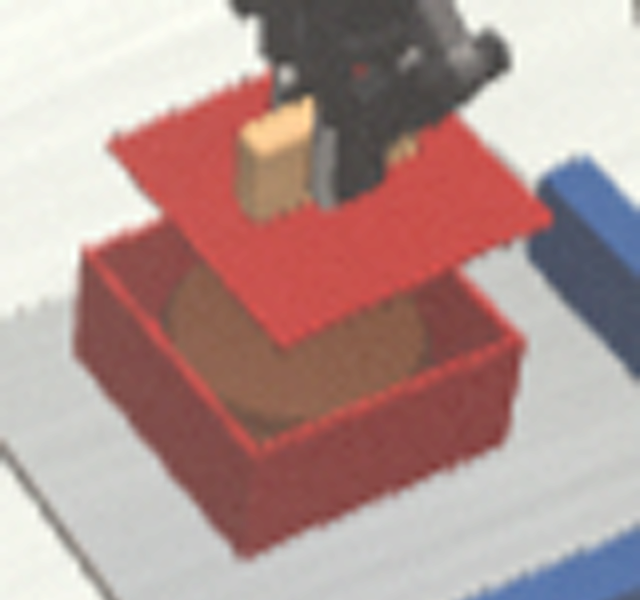

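The zooms show the tin rim corners at (83,170), (345,70), (522,262), (257,378), and the lid's flange corners at (107,145), (285,348), (552,215). Computing both positions.

```bash
python3 -c "
from h import *
s=pickle.load(open('scene4.pkl','rb'))
f=lambda L,ox,oy:np.array([[ox+(u+.5)/8-.5,oy+(v+.5)/8-.5] for u,v in L])
W=cast(s,f([(83,170),(345,70),(522,262),(257,378)],275,180),58)[:,:2];e=np.roll(W,-1,0)-W
print('tin',W,W.mean(0),np.linalg.norm(e,axis=1),np.degrees(np.arctan2(e[:,1],e[:,0]))%90)
st=ctrl.sense();M=R.from_rotvec(st['tcp_rot']).as_matrix();p=st['position']
C=[p+M@np.array([.6+a*49,-.7+b*49,11.4-9]) for a,b in((-1,1),(1,1),(1,-1),(-1,-1))]
print('pred lid corners',np.array(C));print((proj(s,C)-[275,170])*8+3.5)
L=f([(107,145),(285,348),(552,215)],275,170)
# cast to tilted lid top plane
n=-M[:,2];o=p+M@np.array([.6,-.7,2.4])
Q=[]
for q in L:
  a=cast(s,[q],0)[0];b=cast(s,[q],100)[0];d=b-a;Q.append(a+d*((o-a)@n)/(d@n))
Q=np.array(Q);print('lid',Q,'centre diag',(Q[0]+Q[2])/2,'model',o)
e=np.diff(Q,axis=0);print(np.linalg.norm(e,axis=1),np.degrees(np.arctan2(e[:,1],e[:,0]))%90)
"
```

```text
tin [[482.268  76.262]
 [489.592 174.856]
 [587.658 167.46 ]
 [582.335  69.824]] [535.463 122.101] [ 98.866  98.344  97.781 100.273] [85.752 85.687 86.879 86.319]
pred lid corners [[483.738  81.24  102.371]
 [581.542  75.176 101.143]
 [587.674 172.777 107.492]
 [489.87  178.842 108.72 ]]
[[105.118 142.899]
 [282.169 348.515]
 [558.725 219.447]
 [371.448  27.224]]
lid [[484.811  81.192 102.359]
 [581.85   75.958 101.192]
 [585.129 172.332 107.484]] centre diag [534.97  126.762 104.922] model [535.706 127.009 104.931]
[97.187 96.635] [86.912 88.052]
```

Prediction and image agree to about 0.5 mm. The lid needs about −4.3 mm in world y. Lowering to just above contact.

Request:
drive_tool([
  [[0,0.0045,0.003,0,0],[0,0.001,0.012,0,0],[0,0.001,0.012,0,0],[0,0,0,0,0],[0,0,0,0,0],[0,0,0,0,0]],
])

```text
time_s: 9.95
position: [534.1, 121.7, 79.4]
tcp_rot: [-3.075, 0.094, 0.017]
wrist_force: [-0.2, 0.4, -0.5]
grip_width: 13.3
```

```bash
python3 -c "
from h import *
to(535.3,122,66,-3.6)
b=grab('scene',5)['color'][170:245,275:355]
cv2.imwrite('pics/z5.png',cv2.convertScaleAbs(cv2.resize(b,None,fx=8,fy=8,interpolation=cv2.INTER_CUBIC),alpha=1.7)[...,::-1])"
```

```text
t 9.95 pos [534.121 121.71   79.372] yaw -3.4850738764710965 F [-0.192  0.356 -0.486] w 13.291481133855418 shift mm [ 1.337  0.501 13.351] turn 0.0020058392521330928 tilt [-0.009  0.065 -0.998]
```

View pics/z5.png

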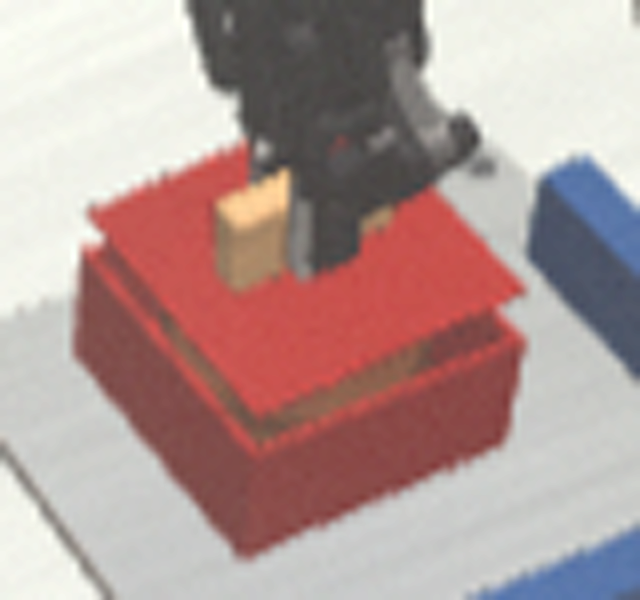

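The lid is aligned over the rim with its left/front edge (−y) lower. Descending in small rows with a softer grip so it can pivot flat.

Request:
drive_tool([
  [[0.001,0.0005,0.003,0,0],[0,0,0.003,0,0],[0,0,0.003,0,0],[0,0,0,0,0],[0,0,0,0,0]],
], squeeze=25)

```text
time_s: 10.62
position: [534.6, 121.6, 70.0]
tcp_rot: [-3.075, 0.094, 0.019]
wrist_force: [0.0, 0.6, -0.8]
grip_width: 12.9
```

Request:
drive_tool([
  [[0,0,0.002,0,0],[0,0,0.002,0,0],[0,0,0,0,0],[0,0,0,0,0]],
])

```text
time_s: 11.12
position: [534.8, 121.9, 66.6]
tcp_rot: [-3.075, 0.094, 0.017]
wrist_force: [-2.2, 1.0, 4.2]
grip_width: 13.2
```

```bash
python3 -c "
from h import *
to(535.3,122,63.4,-3.6)
b=grab('scene',6)['color'][170:245,275:355]
cv2.imwrite('pics/z6.png',cv2.convertScaleAbs(cv2.resize(b,None,fx=8,fy=8,interpolation=cv2.INTER_CUBIC),alpha=1.7)[...,::-1])"
```

```text
t 11.125 pos [534.777 121.939  66.581] yaw -3.492339657928873 F [-2.238  1.019  4.245] w 13.23638814970581 shift mm [0.56  0.112 3.174] turn 0.0018790274429645384 tilt [-0.009  0.065 -0.998]
```

View pics/z6.png

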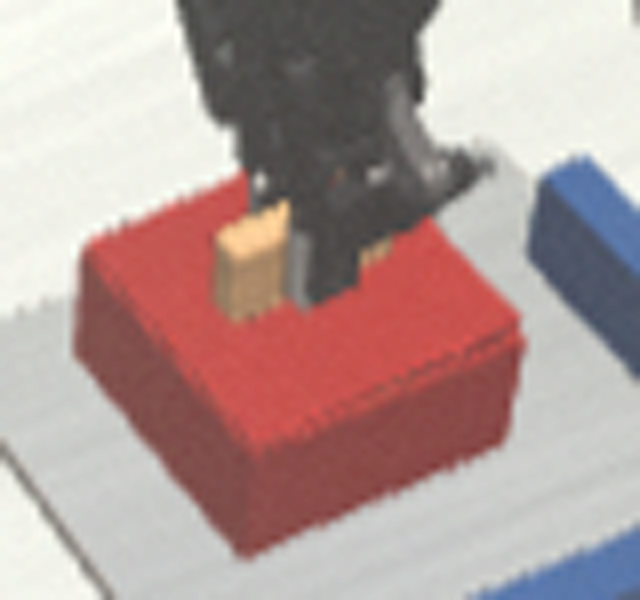

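Low edge is on the rim and the +y edge is still slightly up. Pressing on gently.

Request:
drive_tool([
  [[-0.0003,0,0.002,0,0],[0,0,0.001,0,0],[0,0,0,0,0],[0,0,0,0,0]],
], squeeze=20)

```text
time_s: 11.68
position: [534.8, 122.8, 64.8]
tcp_rot: [-3.074, 0.094, 0.016]
wrist_force: [-4.5, 2.1, 13.3]
grip_width: 13.1
```

```bash
python3 -c "
from h import *
to(535.3,122,63.4,-3.6)
b=grab('scene',7)['color'][170:245,275:355]
cv2.imwrite('pics/z7.png',cv2.convertScaleAbs(cv2.resize(b,None,fx=8,fy=8,interpolation=cv2.INTER_CUBIC),alpha=1.7)[...,::-1])"
```

```text
t 11.675 pos [534.762 122.796  64.786] yaw -3.4685074841934624 F [-4.518  2.142 13.285] w 13.095922376565495 shift mm [0.602 0.851 1.326] turn 0.002294977342554769 tilt [-0.008  0.066 -0.998]
```

View pics/z7.png

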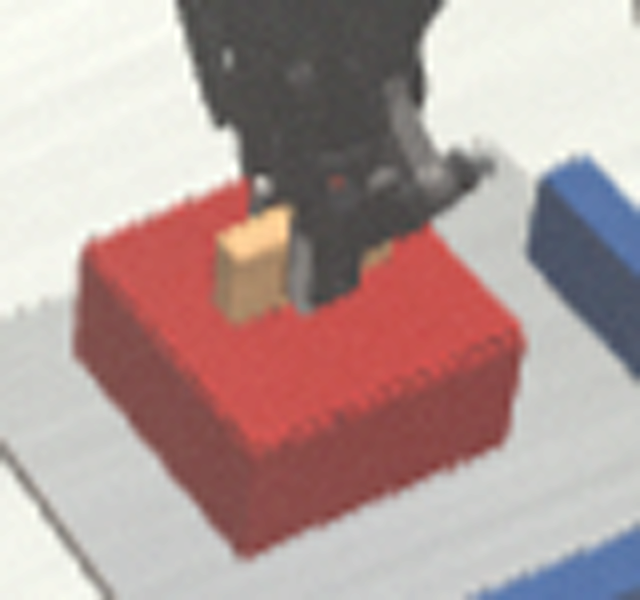

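Almost flush. One more small press, then open and rise.

Request:
drive_tool([
  [[0,0,0.001,0,0],[0,0,0,0,0],[0,0,0,0,0.3],[0,0,0,0,0.6],[0,0,0,0,0.8],[0,0,0,0,0.8],[0,0,-0.02,0,0.8],[0,0,-0.04,0,0.8],[0,0,-0.04,0,0.8],[0,0,0,0,0.8]],
])

```text
time_s: 12.98
position: [538.0, 115.9, 165.1]
tcp_rot: [-3.074, 0.094, 0.008]
wrist_force: [-0.2, -0.3, 0.4]
grip_width: 68.2
```

```bash
python3 -c "
from h import *
to(535.3,122,63.4,-50.4)
b=grab('scene',8)['color'][170:245,275:355]
cv2.imwrite('pics/z8.png',cv2.convertScaleAbs(cv2.resize(b,None,fx=8,fy=8,interpolation=cv2.INTER_CUBIC),alpha=1.7)[...,::-1])"
```

```text
t 12.975 pos [537.966 115.94  165.146] yaw -3.507249371095405 F [-0.206 -0.27   0.443] w 68.21027844987384 shift mm [ -2.306   0.847 101.932] turn 0.8184328937910268 tilt [-0.003  0.066 -0.998]
```

View pics/z8.png

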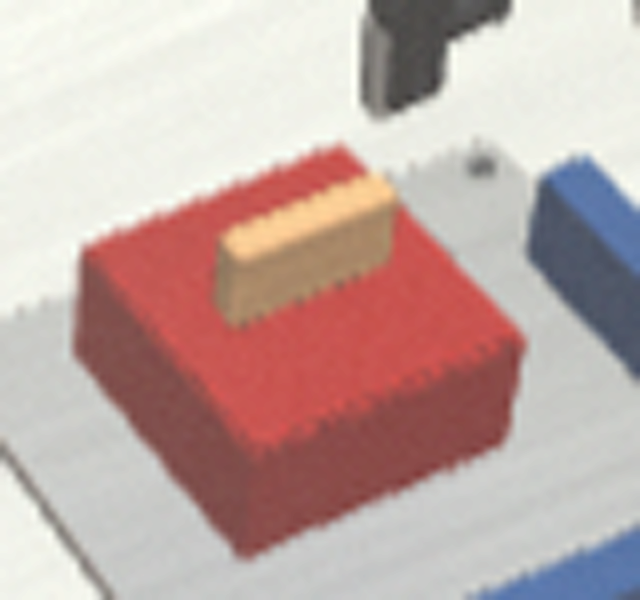

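Lid sits flat with a uniform seam all round. Next I'll straddle the tin's near corner with both fingers, one on each near face, and push it into the corner. Moving to standoff.

Request:
drive_tool([
  [[-0.026,0.02,0,0,0.8],[-0.0265,0.02,0,0,0.8],[0,0,0,0.164,0.8],[0,0,0,0.164,0.8],[0,0,0,0.164,0.8],[0,0,0,0.164,0.8],[0,0,0,0.162,0.8],[0,0,0,0,0.8],[0,0,0,0,0.8]],
], squeeze=80)

```text
time_s: 14.15
position: [479.7, 78.9, 159.1]
tcp_rot: [-2.795, 1.311, 0.059]
wrist_force: [-0.3, 0.4, 0.5]
grip_width: 68.3
```

```bash
python3 -c "
from h import *
to(483,78.8,27,-50.4)
s=grab('scene',9);t=grab('top',9)
n=(np.array([(85,245),(258,445),(522,340)])+.5)/8-.5+[275,170]
print('flange corners seen',cast(s,n,61)[:,:2])
o=np.hstack([cv2.resize(s['color'][130:270,230:400],(400,330),interpolation=cv2.INTER_CUBIC),cv2.resize(t['color'][120:260,200:370],(400,330),interpolation=cv2.INTER_CUBIC)])
cv2.imwrite('pics/c9.png',o[...,::-1])"
```

```text
t 14.15 pos [479.714  78.923 159.147] yaw -50.20302740902327 F [-0.303  0.377  0.499] w 68.30067350092217 shift mm [  9.778   1.834 131.813] turn 0.0034378202487279717 tilt [-0.012  0.065 -0.998]
flange corners seen [[483.214  76.222]
 [580.376  71.36 ]
 [589.015 165.784]]
```

View pics/c9.png

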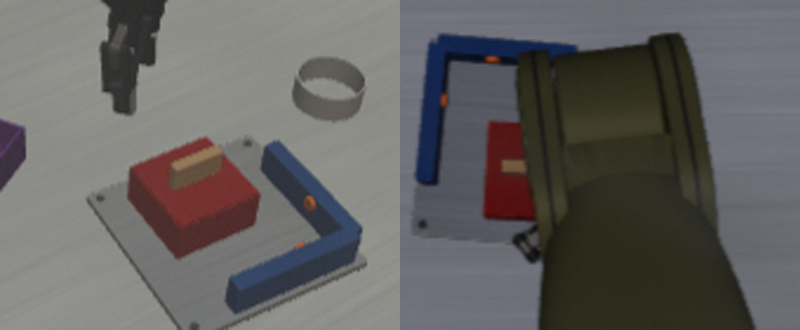

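Fingers are clear on the near side of the tin. The flange corners, cast at z = 61, match the rim outline, so the lid is seated. Going down.

Request:
drive_tool([
  [[0.003,0.0005,0.04,0,0.8],[0.003,0.0005,0.04,0,0.8],[0.002,0.0005,0.03,0,0.8],[0.0018,0.0003,0.0215,0,0.8],[0,0,0,0,0.8],[0,0,0,0,0.8]],
])

```text
time_s: 15.0
position: [484.5, 78.9, 28.9]
tcp_rot: [-2.793, 1.313, 0.056]
wrist_force: [0.1, 0.7, -0.0]
grip_width: 68.6
```

```bash
python3 -c "
from h import *
to(483,78.8,27,-50.4)
s=grab('scene',10);t=grab('top',10)
o=np.hstack([cv2.resize(s['color'][160:260,260:380],(480,400),interpolation=cv2.INTER_CUBIC),cv2.resize(t['color'][120:260,230:340],(314,400),interpolation=cv2.INTER_CUBIC)])
cv2.imwrite('pics/c10.png',cv2.convertScaleAbs(o,alpha=1.6)[...,::-1])"
```

```text
t 15.0 pos [484.516  78.95   28.867] yaw -50.304606359325305 F [ 0.074  0.681 -0.003] w 68.60849545131906 shift mm [-0.747  1.328  1.867] turn 0.0016649331152377841 tilt [-0.009  0.065 -0.998]
```

View pics/c10.png

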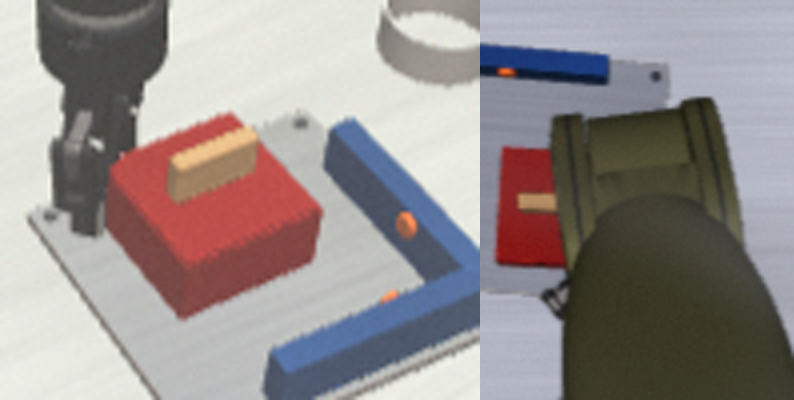

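Request:
drive_tool([
  [[0,-0.008,0.001,0,0.8],[0,-0.007,0.001,0,0.8],[0,-0.004,0,0,0.8],[0,0,0,0,0.8],[0,0,0,0,0.8]],
])

```text
time_s: 15.72
position: [498.5, 91.3, 26.8]
tcp_rot: [-2.793, 1.313, 0.057]
wrist_force: [-0.3, 1.1, 0.5]
grip_width: 68.3
```

```bash
python3 -c "
from h import *
to(572.7,139.2,27,-50.4)
s=grab('scene',11)
cv2.imwrite('pics/c11.png',cv2.convertScaleAbs(cv2.resize(s['color'][160:260,260:380],(720,600),interpolation=cv2.INTER_CUBIC),alpha=1.6)[...,::-1])"
```

```text
t 15.725 pos [498.464  91.268  26.773] yaw -50.32315302182858 F [-0.287  1.113  0.463] w 68.28854601732795 shift mm [ 10.475 -87.716   2.154] turn 0.0013412327892994447 tilt [-0.01   0.065 -0.998]
```

View pics/c11.png

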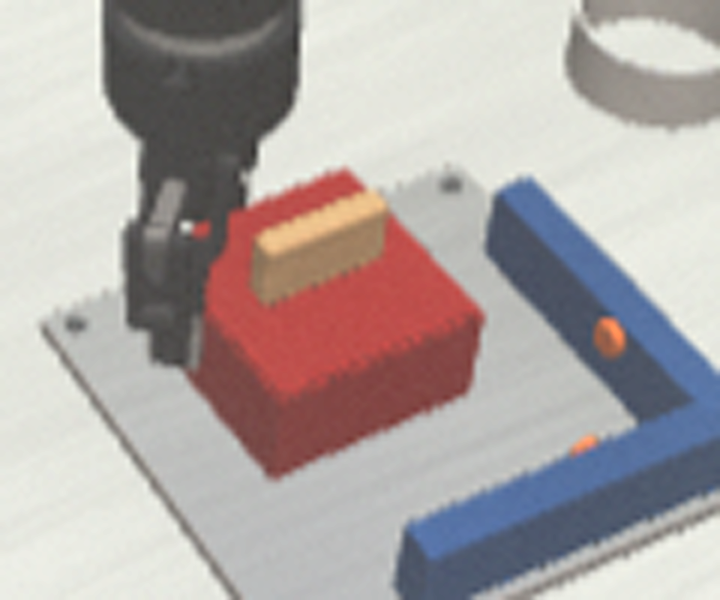

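The visible finger is at the −y face and the body is clear of the handle. Pushing most of the way.

Request:
drive_tool([
  [[0.0005,-0.004,0,0,0.8],[0.001,-0.008,0,0,0.8],[0.001,-0.008,0,0,0.8],[0.001,-0.008,0.0005,0,0.8],[0.001,-0.008,0.0005,0,0.8],[0.001,-0.008,0,0,0.8],[0.001,-0.008,0,0,0.8],[0.001,-0.008,0.0005,0,0.8],[0.0005,-0.004,0,0,0.8],[0,0,0,0,0.8]],
])

```text
time_s: 17.02
position: [553.9, 126.3, 27.2]
tcp_rot: [-2.792, 1.313, 0.055]
wrist_force: [-0.7, -0.4, -0.9]
grip_width: 68.1
```

```bash
python3 -c "
from h import *
to(572.7,139.2,27,-50.4)
s=grab('scene',12)
cv2.imwrite('pics/c12.png',cv2.convertScaleAbs(cv2.resize(s['color'][160:260,280:400],(720,600),interpolation=cv2.INTER_CUBIC),alpha=1.6)[...,::-1])"
```

```text
t 17.025 pos [553.903 126.274  27.182] yaw -50.31249176294818 F [-0.655 -0.41  -0.912] w 68.1263172252159 shift mm [  2.064 -22.704   0.87 ] turn 0.0015273068591699797 tilt [-0.009  0.066 -0.998]
```

View pics/c12.png

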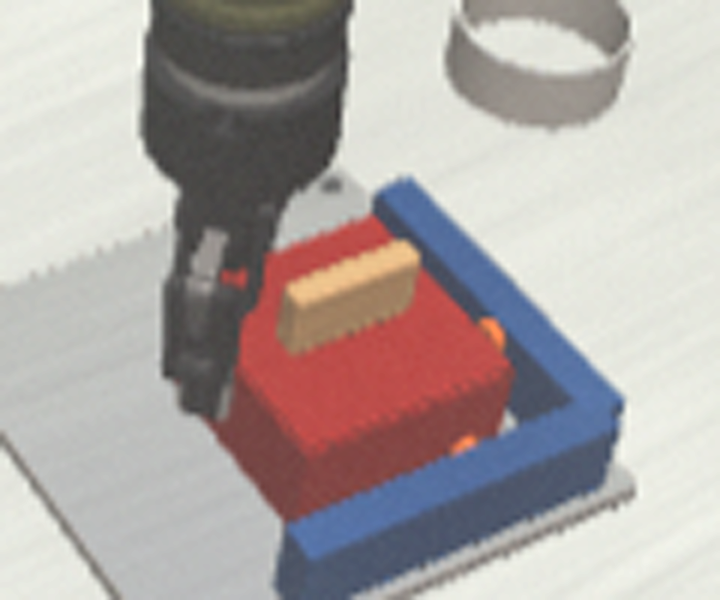

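The tin slides squarely and is about 20 mm from the fences. Continuing slower.

Request:
drive_tool([
  [[0.0005,-0.004,0,0,0.8],[0.0005,-0.004,0,0,0.8],[0.0005,-0.004,0.0005,0,0.8],[0,-0.003,0,0,0.8],[0,-0.003,0,0,0.8],[0,0,0,0,0.8],[0,0,0,0,0.8]],
])

```text
time_s: 17.95
position: [567.8, 136.1, 27.1]
tcp_rot: [-2.793, 1.314, 0.057]
wrist_force: [-2.6, -2.3, 0.5]
grip_width: 68.3
```

```bash
python3 -c "
from h import *
to(572.7,139.2,27,-50.4)
s=grab('scene',13)
cv2.imwrite('pics/c13.png',cv2.convertScaleAbs(cv2.resize(s['color'][160:260,280:400],(720,600),interpolation=cv2.INTER_CUBIC),alpha=1.6)[...,::-1])"
```

```text
t 17.95 pos [567.751 136.069  27.118] yaw -50.33441921200565 F [-2.572 -2.279  0.488] w 68.28475223189423 shift mm [ 0.755 -5.803  0.272] turn 0.0011446006765537676 tilt [-0.01   0.065 -0.998]
```

View pics/c13.png

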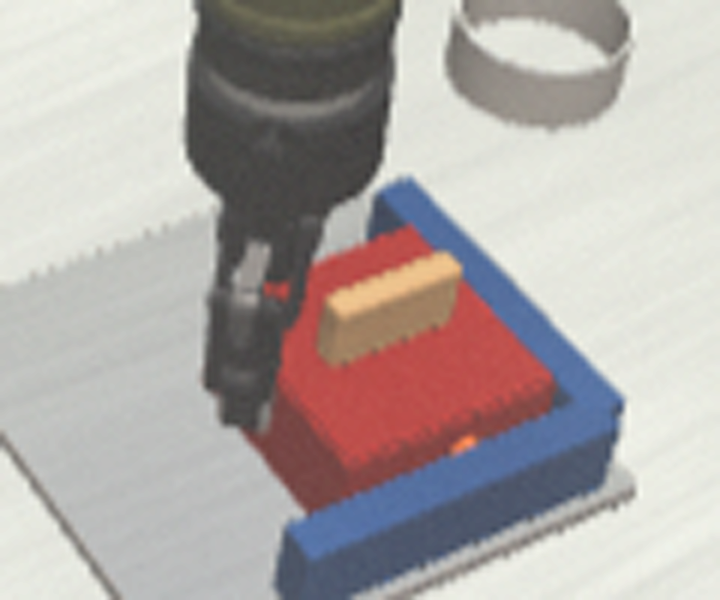

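Force of about 3.5 N: the buttons are being reached. Pushing in small rows.

Request:
drive_tool([
  [[0,-0.002,0,0,0.8],[0,-0.002,0,0,0.8],[0,-0.001,0,0,0.8],[0,0,0,0,0.8],[0,0,0,0,0.8]],
])

```text
time_s: 18.62
position: [568.9, 137.3, 27.0]
tcp_rot: [-2.797, 1.318, 0.061]
wrist_force: [-7.4, -7.0, 5.2]
grip_width: 68.3
```

Request:
drive_tool([
  [[0,-0.0015,0,0,0.8],[0,0,0,0,0.8],[0,0,0,0,0.8]],
])

```text
time_s: 19.0
position: [569.6, 137.9, 27.0]
tcp_rot: [-2.798, 1.318, 0.062]
wrist_force: [-8.7, -7.2, 6.2]
grip_width: 68.4
```

```bash
python3 -c "
from h import *
to(572.7,139.2,27,-50.4)
s=grab('scene',14)
cv2.imwrite('pics/c14.png',cv2.convertScaleAbs(cv2.resize(s['color'][160:260,280:400],(720,600),interpolation=cv2.INTER_CUBIC),alpha=1.6)[...,::-1])"
```

```text
t 19.0 pos [569.558 137.947  26.973] yaw -50.41433662429914 F [-8.682 -7.247  6.172] w 68.44950938497757 shift mm [ 1.033 -3.221  0.   ] turn -0.00025022129764142633 tilt [-0.015  0.061 -0.998]
```

View pics/c14.png

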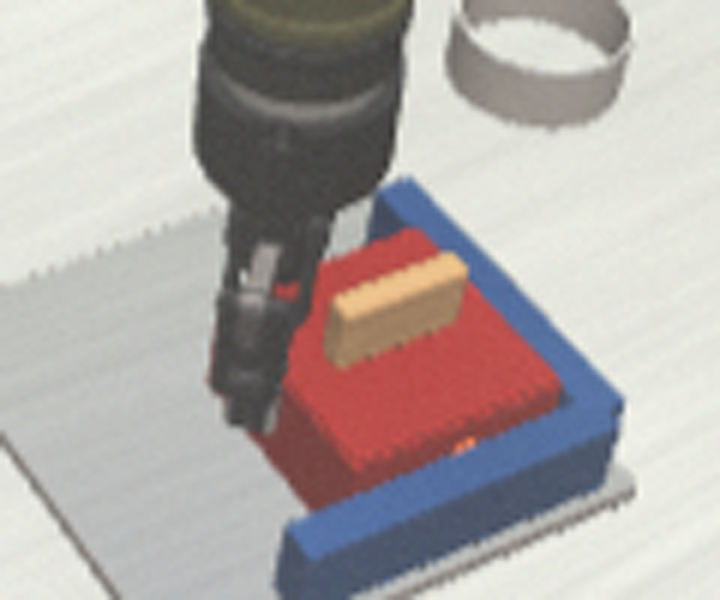

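Push is at about 11 N but with 6 N of downward load, which makes the tin drag, and the y button is still partly out at (465,445). Relieving z.

Request:
drive_tool([
  [[0,0,-0.0015,0,0.8],[0,0,0,0,0.8],[0,0,0,0,0.8]],
])

```text
time_s: 19.42
position: [570.4, 138.8, 27.5]
tcp_rot: [-2.796, 1.317, 0.061]
wrist_force: [-4.5, -3.9, -3.5]
grip_width: 68.3
```

Request:
drive_tool([
  [[0,-0.0015,-0.001,0,0.8],[0,0,0,0,0.8],[0,0,0,0,0.8]],
])

```text
time_s: 19.8
position: [570.9, 139.4, 28.2]
tcp_rot: [-2.797, 1.317, 0.063]
wrist_force: [-5.4, -6.2, -3.8]
grip_width: 68.6
```

```bash
python3 -c "
from h import *
to(572.7,139.2,27,-50.4)
s=grab('scene',15);t=grab('top',15)
o=np.hstack([cv2.resize(s['color'][170:250,310:400],(450,400),interpolation=cv2.INTER_CUBIC),cv2.resize(t['color'][125:205,200:270],(350,400),interpolation=cv2.INTER_CUBIC)])
cv2.imwrite('pics/c15.png',cv2.convertScaleAbs(o,alpha=1.7)[...,::-1])"
```

```text
t 19.8 pos [570.926 139.374  28.214] yaw -50.394527790410514 F [-5.371 -6.154 -3.809] w 68.64406925030971 shift mm [ 1.332 -1.224  1.173] turn 9.550807469571315e-05 tilt [-0.016  0.062 -0.998]
```

View pics/c15.png

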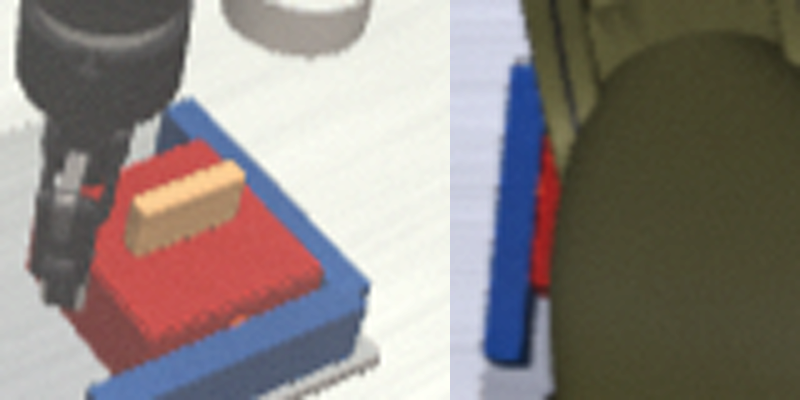

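Relieving z worked: the tin moved and the y button is nearly in at (238,320). Pushing on.

Request:
drive_tool([
  [[0,-0.0015,0,0,0.8],[0,-0.001,0,0,0.8],[0,0,0,0,0.8],[0,0,0,0,0.8]],
])

```text
time_s: 20.4
position: [572.0, 140.7, 28.0]
tcp_rot: [-2.798, 1.318, 0.065]
wrist_force: [-6.8, -5.9, -3.4]
grip_width: 68.1
```

Request:
drive_tool([
  [[0,-0.0015,-0.0005,0,0.8],[0,0,0,0,0.8],[0,0,0,0,0.8]],
])

```text
time_s: 20.78
position: [572.4, 141.2, 28.3]
tcp_rot: [-2.799, 1.319, 0.066]
wrist_force: [-7.7, -6.1, -3.1]
grip_width: 68.4
```

```bash
cat > look.py <<'E'
from h import *
import sys
k=sys.argv[1]
to(572.7,139.2,27,-50.4)
s=grab('scene',k);t=grab('top',k)
o=np.hstack([cv2.resize(s['color'][170:250,310:400],(450,400),interpolation=cv2.INTER_CUBIC),cv2.resize(t['color'][125:205,200:270],(350,400),interpolation=cv2.INTER_CUBIC)])
cv2.imwrite(f'pics/c{k}.png',cv2.convertScaleAbs(o,alpha=1.7)[...,::-1])
E
python3 look.py 16
```

```text
t 20.775 pos [572.414 141.201  28.28 ] yaw -50.40433360909143 F [-7.7   -6.085 -3.144] w 68.41983486710235 shift mm [1.796 1.083 1.152] turn -7.563574713985402e-05 tilt [-0.019  0.06  -0.998]
```

View pics/c16.png

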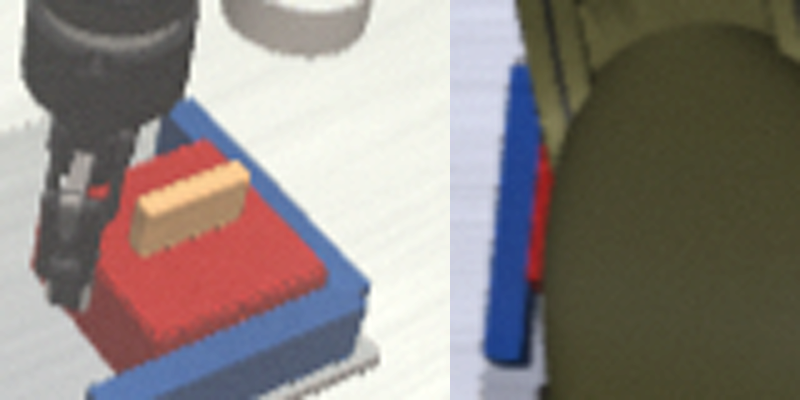

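Request:
drive_tool([
  [[0,-0.0015,0,0,0.8],[0,-0.001,0,0,0.8],[0,0,0,0,0.8],[0,0,0,0,0.8]],
])

```text
time_s: 21.38
position: [573.1, 141.6, 28.0]
tcp_rot: [-2.802, 1.32, 0.068]
wrist_force: [-10.3, -9.7, -1.2]
grip_width: 68.2
```

Request:
drive_tool([
  [[0,-0.0015,0,0,0.8],[0,-0.001,0,0,0.8],[0,0,0,0,0.8],[0,0,0,0,0.8]],
])

```text
time_s: 21.88
position: [573.3, 141.8, 27.8]
tcp_rot: [-2.805, 1.322, 0.07]
wrist_force: [-11.5, -13.3, 0.5]
grip_width: 68.2
```

```bash
python3 look.py 17
```

```text
t 21.875 pos [573.321 141.802  27.849] yaw -50.445301634441904 F [-11.517 -13.294   0.496] w 68.23425818689563 shift mm [1.657 2.149 0.719] turn -0.0007906626775461147 tilt [-0.024  0.055 -0.998]
```

View pics/c17.png

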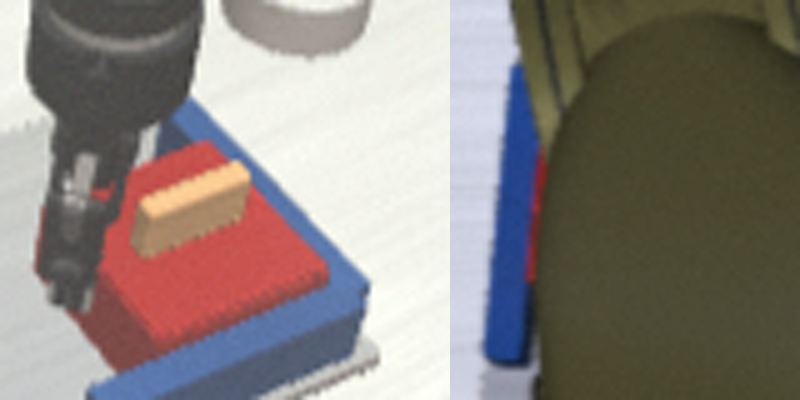

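Motion has stalled while the force rises, so the tin is against something firm. Checking squareness against the fences in the scene view.

```bash
python3 -c "
from h import *
s=pickle.load(open('scene17.pkl','rb'))
b=s['color'][185:265,315:390]
cv2.imwrite('pics/z17.png',cv2.convertScaleAbs(cv2.resize(b,None,fx=7.5,fy=7.5,interpolation=cv2.INTER_CUBIC),alpha=1.9)[...,::-1])
s=pickle.load(open('scene0.pkl','rb'))
b=s['color'][185:265,315:390]
cv2.imwrite('pics/z00.png',cv2.convertScaleAbs(cv2.resize(b,None,fx=7.5,fy=7.5,interpolation=cv2.INTER_CUBIC),alpha=1.9)[...,::-1])"
```

```text
(no output)
```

View pics/z17.png

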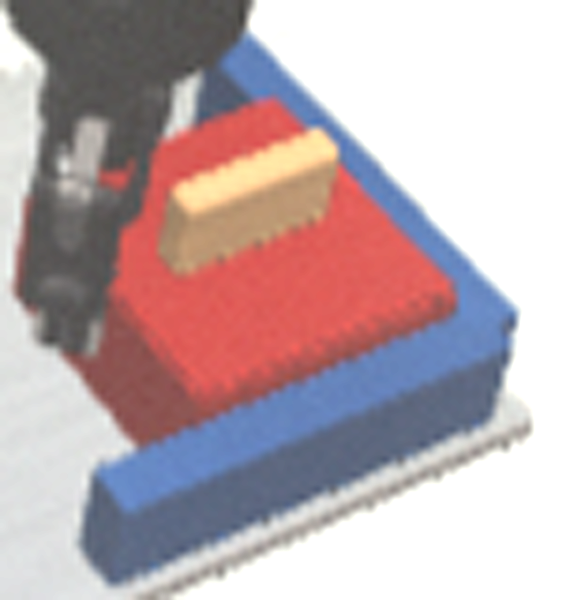

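View pics/z00.png

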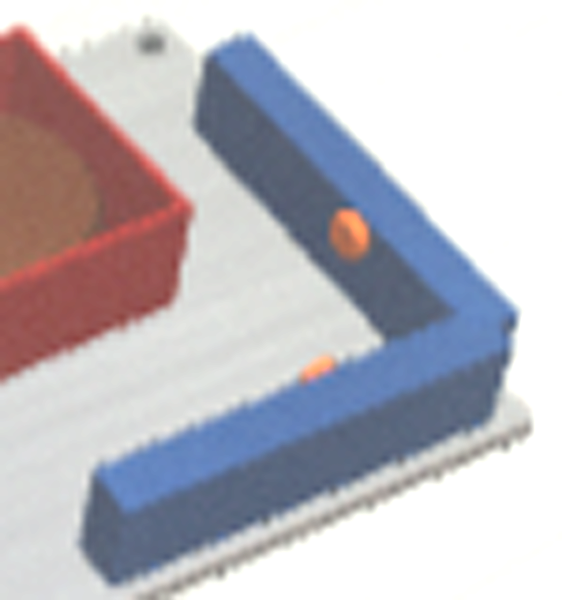

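Zooms: inner fence corner at (452,308); lid flange corners at back (275,98), right (455,292), front (198,398).

```bash
python3 -c "
from h import *
s=pickle.load(open('scene17.pkl','rb'))
f=lambda L:(np.array(L,float)+.5)/7.5-.5+[315,185]
F=cast(s,f([(452,308),(205,55),(100,468)]),50)[:,:2]
a=F[0]-F[1];b=F[0]-F[2]
print('fx face ang',np.degrees(np.arctan2(a[1],a[0]))-90,'fy',np.degrees(np.arctan2(b[1],b[0])),'corner',F[0],np.linalg.norm(a),np.linalg.norm(b))
L=cast(s,f([(275,98),(455,292),(198,398)]),61)[:,:2]
th=np.radians(-5.4);Rm=np.array([[np.cos(th),np.sin(th)],[-np.sin(th),np.cos(th)]])
print('flange rel inner corner (jig axes): back,right,front',(L-F[0])@Rm.T)
e=np.diff(L,axis=0);print(np.linalg.norm(e,axis=1),np.degrees(np.arctan2(e[:,1],e[:,0])))
"
```

```text
fx face ang -94.19869483617148 fy 86.10352562656693 corner [662.328 216.234] 134.74963528582902 137.97314188591662
flange rel inner corner (jig axes): back,right,front [[ -97.324   -1.965]
 [   1.9     -3.034]
 [   1.129 -101.749]]
[99.23  98.718] [ -6.018 -95.848]
```

Geometry is consistent within pixel noise of about 2 mm: lid yaw ≈ −5.9°, fence −5.4°. I'll add some margin, with a small push biased to each fence in turn.

Request:
drive_tool([
  [[0.0015,-0.0015,0,0,0.8],[0.001,-0.001,-0.0005,0,0.8],[0,0,0,0,0.8],[0,0,0,0,0.8]],
])

```text
time_s: 22.48
position: [573.7, 141.7, 27.7]
tcp_rot: [-2.807, 1.322, 0.078]
wrist_force: [-16.5, -12.2, 2.8]
grip_width: 68.4
```

Request:
drive_tool([
  [[-0.002,-0.001,0,0,0.8],[-0.002,-0.001,0,0,0.8],[0,0,0,0,0.8],[0,0,0,0,0.8]],
])

```text
time_s: 22.98
position: [573.6, 142.1, 27.7]
tcp_rot: [-2.811, 1.329, 0.071]
wrist_force: [-14.5, -21.3, 2.0]
grip_width: 68.0
```

Request:
drive_tool([
  [[0.0015,-0.0005,0,0,0.8],[0,0,0,0,0.8],[0,0,0,0,0.8],[0,0,0,0,0.8]],
])

```text
time_s: 23.48
position: [573.6, 142.1, 27.7]
tcp_rot: [-2.811, 1.328, 0.075]
wrist_force: [-17.5, -19.1, 3.1]
grip_width: 68.5
```

```bash
python3 look.py 18; python3 -c "
from h import *
s=pickle.load(open('scene18.pkl','rb'))
b=s['color'][185:265,305:390]
cv2.imwrite('pics/z18.png',cv2.convertScaleAbs(cv2.resize(b,None,fx=7.5,fy=7.5,interpolation=cv2.INTER_CUBIC),alpha=1.9)[...,::-1])
print(ctrl.sense()['ft_torque'])"
```

```text
t 23.475 pos [573.647 142.067  27.655] yaw -50.56669196887193 F [-17.538 -19.074   3.115] w 68.4603350799438 shift mm [1.648 2.558 0.539] turn -0.0029093236934470833 tilt [-0.03   0.05  -0.998]
[-3.703  3.183  0.377]
```

View pics/z18.png

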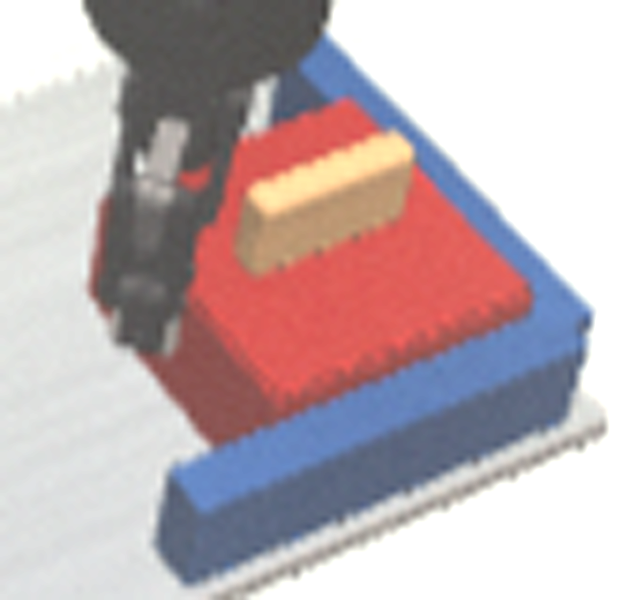

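View pics/top18.png

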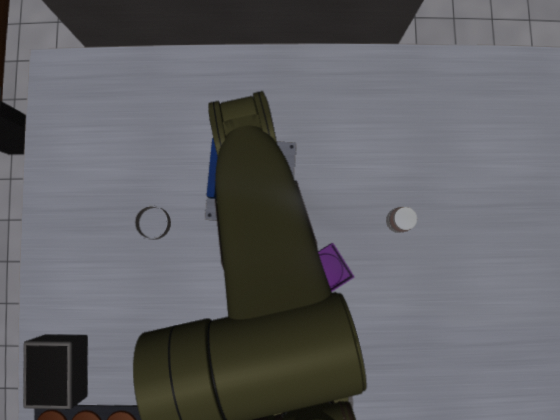

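Both axes are now firm: the force rose to about 17–19 N per axis with no further travel. The jar (403,218) and cutter (153,222) haven't moved. A last settle, then hand in.

Request:
drive_tool([
  [[0,0,0,0,0.8],[0,0,0,0,0.8],[0,0,0,0,0.8],[0,0,0,0,0.8]],
])

```text
time_s: 24.08
position: [573.6, 142.1, 27.6]
tcp_rot: [-2.811, 1.328, 0.075]
wrist_force: [-17.6, -19.0, 4.4]
grip_width: 68.2
```

```bash
python3 -c "
from h import *
to(572.7,139.2,27,-50.4)
print(ctrl.job_done())"
```

```text
t 24.075 pos [573.635 142.09   27.64 ] yaw -50.56190330422231 F [-17.612 -19.01    4.35 ] w 68.24801346505431 shift mm [1.672 2.562 0.523] turn -0.0028257457285374116 tilt [-0.03   0.05  -0.998]
the job is handed in; nothing more can be done
None
```

I put the lid on the tin and pushed the closed tin into the fence corner. I handed the job in at 24.1 s, with both fingers still pressing the tin's two near faces (one finger on each).

**What the last checks showed**
- **Lid:** it sat flat with a uniform seam all round before the push, and still looked so afterwards.
- **Fences and buttons:** the push held at about 17.6 N in world x and 19.0 N in world y. The last increases in force gave under 0.5 mm of travel. The y button had gone from view, and the x button was hidden behind the tin. I judged both flush from the force and the stall, not by seeing them.
- **Bystanders:** the jar and the cutter ring stayed where they were.

**What went wrong or disagreed**
- **Joint 6 limit:** joint 6 ran to its range limit while I carried the lid, reading 3.141 against the stated 3.14. This left the tool tilted about 3.7°. I seated the lid a quarter turn round instead and let it pivot flat in the grip.
- **Drag on the tin:** partway through the push the fingers loaded the tin downwards by about 6 N and it dragged. Raising the tool slightly freed it.
- **Squareness:** the pictures were only good to about 2 mm. The lid measured −5.9° yaw. The fences measured −5.4° from the top view and about −4° from hand-picked points in the scene view. Square contact therefore rests mainly on the force and stall evidence.

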